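Set the sample-cell carriage of a bench photometer to its index

ROBOT

A 7-joint arm with a two-finger parallel gripper is mounted at the origin on the work surface. World frame = base frame: x ahead of the robot, y to its left, z up, the work surface at z = 0. Lengths are in m, angles in rad, forces in N, time in s.
With the tool pointing down it reaches from about 0.4 to 0.85 m from the base axis. Payload 10.4 kg.
Tool frame: the origin (TCP) lies between the finger pads; the fingertips stand ahead of it and the grasp point (between the pads) lies 5 mm behind it (manip.tip_extent is the z of the fingertips in the tool frame, in m); z points along the fingers, y is the line along which they close (so a half turn about z gives the same grasp; the last joint's range is limited). The gripper opens to 85 mm and grips with 20 to 120 N. Pads are 22 mm wide; open, the fingers measure 114 mm over their backs; the gripper's body (76 mm by 85 mm) begins 54 mm behind the grasp point. The pads swing forward as they close: fully open they stand 13 mm farther back than shut.
Start: joints at [-1.366, 0.332, -0.065, 1.46, 0.022, 1.35, -0.088], TCP at [0.141, 0.609, 0.207] pointing down, gripper open.
Joint ranges: [-2.6, 2.6], [-0.5, 2.12], [-1.47, 1.34], [0.16, 2.42], [-1.27, 4.41], [0.06, 2.06], [-2.6, 2.6]. Speed limits (rad/s): [2.22, 2.22, 2.79, 2.79, 3.14, 3.14, 3.14].

INTERFACE

Orientations are given as a unit quaternion [x, y, z, w].
In Python, from workcell import status, viewer, manip gives the robot as it stands.
- The arm moves only by the tool play_rows, never from a script. Its argument "plan" is one flat list of numbers, 7 for each row, row after row: the turn, a rotation vector about the tool's x, y, z in degrees, then the shift along the tool's x, y, z in m, then the opening, from 0 (shut) to 1 (fully open). In form: [ax, ay, az, dx, dy, dz, grip, ax, ay, az, dx, dy, dz, grip, ...]. A call has 1 to 20 rows; each row is the pose to reach, as a shift and turn from the pose commanded when the call began, along the tool's axes at that moment; what a row does not reach only later rows make up. A row lasts 1/8 s, in which the tool goes at most 62.5 mm and 10.7 degrees, less where a joint would pass 70% of its speed; a pose out of reach is approached as far as the arm can. A call with a gripper value outside its range is refused whole. The fingers move at their own pace and stop on an object; "squeeze" is the grip in N (left out, the last holds). Time passes only in rows, so rows that repeat a pose let the fingers close. It gives the time, the measured TCP pose, the force, the opening and the grip force at its end, in the units of the state.
- status.get_obs(): the state, without advancing time (a new reading comes with each control period).
- viewer.camera(name): name is "side" or "top" or "wrist"; returns the picture (480x640x3 uint8, red, green, blue); there is no depth.
- viewer.camera_model(name): a dict with "fx", "fy", "cx", "cy" (pixels), "R" (3x3) and "t" (3): a world point X has camera coordinates R X + t. Camera axes: x right, y down, z forward; pixel columns grow to the right and rows downward; lengths in m; the calibration is good to about 2 mm. A picture is of the moment at which its call begins: read the wrist's pose just before it. camera_model takes no time and is no camera call; for the wrist camera it gives the pose at the moment of the call.
- manip.hand_in(): hands the job in; it is judged then, once.
The state is a dict: "clock": time; "joint_pos": joint angles; "joint_velocities": joint speeds; "tau": joint torques, N m; "position": TCP position; "ee_rot": TCP orientation; "ft_force": force on the tool from outside, world axes, zero at the start; "torque": the same for the moment, N m; "grip_width": opening from 0.0 (shut) to 1.0 (fully open); "grasp_force": force on a finger pad.
Only numpy, scipy, OpenCV 4.12 (cv2) and the standard library are available. Lean on these libraries where they do the work, as an engineer would, in place of code of your own. Each camera call takes 0.05 s, during which the arm holds its last target. There are 200 camera calls.

TASK

Slide the sample-cell carriage along the optical rail until its white centre line stands opposite the point of the pointed index clip, and let go of it there. The round-headed thumb clamp on the rail is not the mark, and the lens carriage must stay where it is.

Things in the scene. Friction and masses are not known exactly. Their poses are not given: they have to be found in the camera images.
- rail: Fixed aluminium rail, 720 mm long, 50 wide, top 25 above the bench. Origin on the bench under its centre line, mid-travel of the cell carriage; y runs along the rail, x across it, away from the robot. Lamp housing (100 mm across the rail, top 124 mm above the bench) at y -400 to -310, nose to -280; cream detector box (90 across, top 118) at y 225 to 305, nose to 207.
- cell_carriage: Captive on the rail, slides along rail y, 140 mm either way; takes 2-3 N, stays where left. Dark saddle 60 x 60 x 15 mm with a black block 40 x 40 mm, top 65 mm above the origin, to grip from above on any two opposite faces; a white-capped vial (24 mm wide, fixed) stands 20 mm above it. Origin: centre of saddle underside, 25 mm above bench; axes as rail. White line on the +x edge at y = 0.
- lens_carriage: Lens carriage, to be left alone: saddle 60 x 50 mm at rail y about -240 to -225 mm, with a glass lens in an upright black ring 60 mm across, its top 84 mm above the origin. Origin: centre of the saddle's underside, 25 mm above the bench. It slides easily if pushed.
- index: The mark: steel clip fixed at the far (+x) side of the rail, a block 30 x 26 mm, 36 mm high, whose top comes to a point towards the rail; 80 to 120 mm either way from the rail's origin. Origin on the bench, 44 mm from the rail's centre line, in line with the point; axes as the rail's. The other clip there, 38 mm high with a round head and no point, is not the mark.
There are look-alikes about, which are no part of the job. What is shaped like the index but brown or green is not meant.

How it is judged:
At the end, for the whole second after the job is handed in: The sample-cell carriage rests with its centre line within 10 mm, along the rail, of the point of the index clip, and the lens carriage is within 8 mm of where it started (y of cell_carriage in the frame of index between -0.01 and 0.01 m and linear speed of cell_carriage below 0.01 m/s and distance of lens_carriage from where it was at the start of the episode below 0.008 m); the robot touches nothing.
It fails at once if the lens carriage is pushed more than 8 mm from its place (distance of lens_carriage from where it was at the start of the episode above 0.008 m).
It also fails if it takes over 32 s, if anything falls off the work surface, if the arm or the gripper's body presses on something with over 40 N, if the wrist force passes 120 N, or if a joint passes its speed limit or range.

## Working session

There is one attempt and no reset: what is moved stays moved. The work goes in short steps, Python scripts to look and compute and a tool call to move; the robot and the scene stay as the last step left them, time stands still between calls to the robot, and variables do not carry over. Pictures are saved under pics/ and viewed, at most 10 in all, crops included, and the job is handed in when it is done.

Besides the shell and the picture viewer there is one more tool, called after "Request:" as a command line: name --argument value ..., lists and objects as JSON in quotes. play_rows: Moves the arm, as the interface text tells. Its arguments: {"type":"object","properties":{"plan":{"type":"array","items":{"type":"number"}},"squeeze":{"type":"number"}},"required":["plan"]}

```bash
mkdir -p pics; python3 - <<'E'
from workcell import status, viewer, manip
import cv2,numpy as np
for n in("top","side"):
    im=viewer.camera(n);cv2.imwrite(f"pics/{n}0.png",im[:,:,::-1])
    m=viewer.camera_model(n);print(n,m)
o=status.get_obs();print(o["position"],o["ee_rot"],manip.tip_extent,o["clock"])
E
```

```text
top {'fx': 572.170813577553, 'fy': 572.170813577553, 'cx': 316.5058559052184, 'cy': 243.29951402981624, 'R': array([[-0.00185652, -0.99993774, -0.01100332],
       [-0.98954444,  0.00342386, -0.14418763],
       [ 0.14421632,  0.01062059, -0.98948919]]), 't': array([-0.03142509,  0.5368605 ,  0.8428854 ])}
side {'fx': 450.96412062102775, 'fy': 450.96412062102775, 'cx': 321.0397779863135, 'cy': 239.69942994114393, 'R': array([[ 0.94286953, -0.33295835, -0.0116526 ],
       [-0.25445217, -0.69709736, -0.67030543],
       [ 0.21506079,  0.63497559, -0.74199384]]), 't': array([-0.5131893 ,  0.14665307,  0.59099658])}
[0.1410481  0.6084872  0.20607604] [ 1.13634578e-01  9.93522398e-01 -6.51409193e-04 -4.83922651e-05] 0.014 0.1
```

View pics/top0.png

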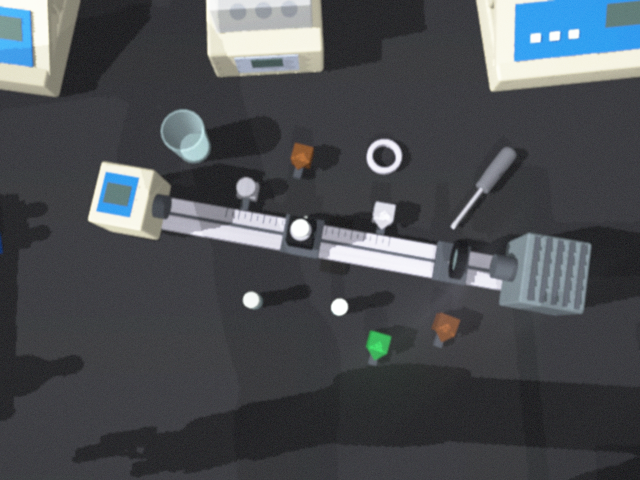

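View pics/side0.png

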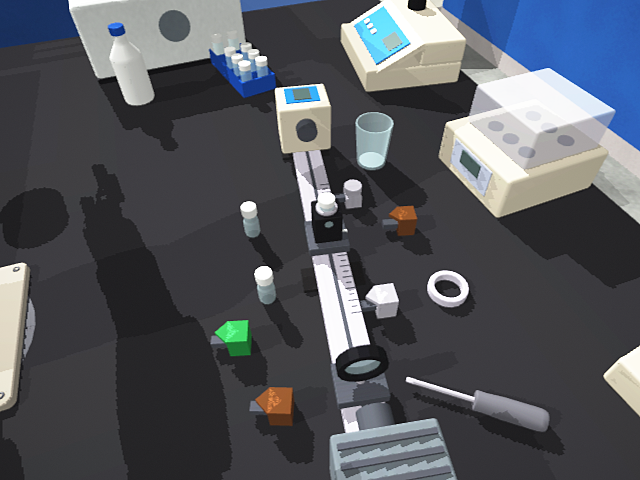

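Both views show the same candidates, with top-view pixels given here:
- White/steel pointed clip (383,215).
- Round-headed thumb clamp (247,188).
- Brown clips (302,155) and (446,326).
- Green clip (378,345).

I choose the steel pointed clip at (383,215), which appears at (383,300) in the side view. The cell carriage has its cap at (300,229), and the lens is at (458,260).

```bash
cat > h.py <<'E'
import numpy as np,cv2
from workcell import viewer
def ray(n,uv,z,m=None):
    m=m or viewer.camera_model(n);R,t=np.array(m["R"]),np.array(m["t"])
    d=R.T@np.array([(uv[0]-m["cx"])/m["fx"],(uv[1]-m["cy"])/m["fy"],1]);c=-R.T@t
    return c+d*(z-c[2])/d[2]
def pix(n,X):
    m=viewer.camera_model(n);p=np.array(m["R"])@X+m["t"]
    return np.array([m["cx"]+m["fx"]*p[0]/p[2],m["cy"]+m["fy"]*p[1]/p[2]])
E
python3 - <<'E'
from h import *
im=cv2.imread("pics/top0.png");s=cv2.imread("pics/side0.png")
a=cv2.resize(im[170:290,220:420],None,fx=4,fy=4,interpolation=cv2.INTER_CUBIC)
cv2.imwrite("pics/c1.png",a)
b=cv2.resize(s[170:320,280:430],None,fx=4,fy=4,interpolation=cv2.INTER_CUBIC)
cv2.imwrite("pics/c2.png",b)
# rail lower edge (near robot): last bright row in each column
g=im.min(2);pts=[]
for c in list(range(180,275,5))+list(range(330,425,5)):
    r=np.where(g[190:300,c]>120)[0]
    if len(r): pts.append((c,190+r.max()))
P=np.array([ray("top",p,.025)[:2] for p in pts])
k=np.polyfit(P[:,1],P[:,0],1);e=P[:,0]-np.polyval(k,P[:,1]);ok=abs(e)<.004
k=np.polyfit(P[ok,1],P[ok,0],1);print("near edge x=k0*y+k1",k,ok.sum(),len(ok),e.std())
print("cap",ray("top",(300,229),.11))
for z in(.036,):print("idx",ray("top",(383,215),z),ray("side",(383,300),z))
E
```

```text
Traceback (most recent call last):
TypeError: expected non-empty vector for x
```

View pics/c1.png

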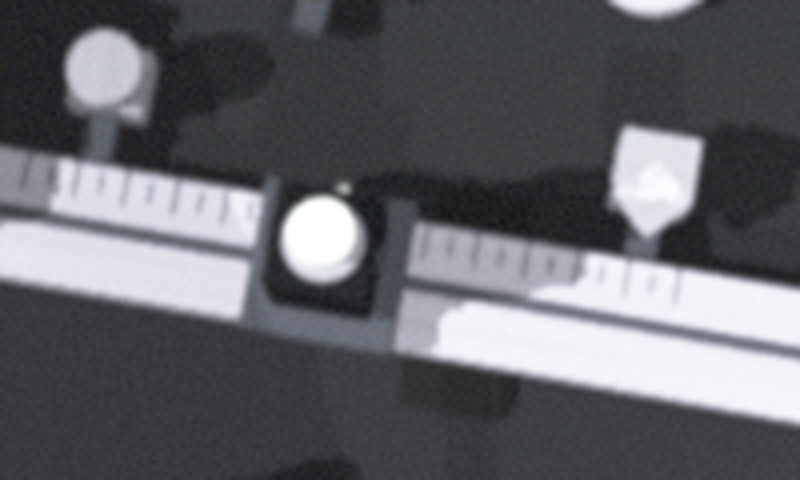

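View pics/c2.png

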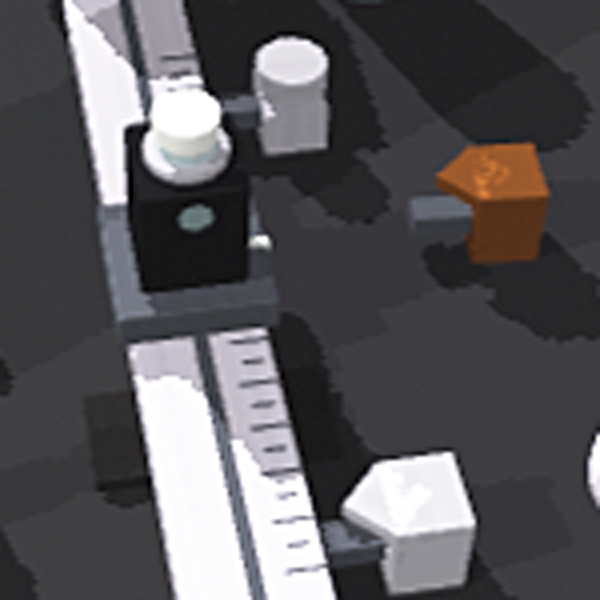

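The close crop (4x, origin 220,170) confirms the choice. The index is the pointed white/steel clip, with its tip at crop (643,238), or top pixel (380.7,229.5). In the side view the tip is at (365.7,296.2). The carriage's white line is at crop (343,187), or (305.7,216.7).

```bash
python3 - <<'E'
from h import *
from workcell import status
from scipy.spatial.transform import Rotation as Ro
A,B=ray("top",(220,239.5),.025),ray("top",(420,275.5),.025)
C,D=ray("top",(220,207),.025),ray("top",(420,242.5),.025)
u=(A-B)/np.linalg.norm(A-B);v=(C-D)/np.linalg.norm(C-D)
y=(u+v)[:2];y/=np.linalg.norm(y);x=np.array([y[1],-y[0]])
print("y axes",u,v,"width",(C-A)[:2]@x)
c=(A+B+C+D)[:2]/4
f=lambda X:((X[:2]-c)@x,(X[:2]-c)@y)
for n,X in dict(line=ray("top",(305.7,216.7),.04),cap=ray("top",(300,229),.11),capS=ray("side",(280+187/4,170+112/4),.11),
  tip=ray("top",(380.7,229.5),.036),tipS=ray("side",(365.7,296.2),.036),lineS=ray("side",(280+261/4,170+242/4),.04),
  sadL=ray("top",(220+242/4,170+320/4),.03),sadR=ray("top",(220+392/4,170+352/4),.03)).items():print(n,X,np.round(f(X),4))
print("c",c,"yaw",np.degrees(np.arctan2(-y[0],y[1])))
o=status.get_obs();print(Ro.from_quat(o["ee_rot"]).as_matrix().round(3))
E
```

```text
y axes [0.18145722 0.98339884 0.        ] [0.18109952 0.98346477 0.        ] width 0.050961087206211064
line [ 0.57829782 -0.01619703  0.04      ] [0.0314 0.0271]
cap [ 0.54699782 -0.01020358  0.11      ] [-0.0005  0.0273]
capS [ 0.54909684 -0.01375238  0.11      ] [0.0022 0.0242]
tip [ 0.55843334 -0.13231427  0.036     ] [ 0.0329 -0.0907]
tipS [ 0.55953879 -0.13600509  0.036     ] [ 0.0347 -0.0941]
lineS [ 0.57647779 -0.01880528  0.04      ] [0.0301 0.0242]
sadL [0.52771478 0.02324477 0.03      ] [-0.0255  0.0567]
sadR [ 0.5150078  -0.03503003  0.03      ] [-0.0274 -0.0029]
c [ 0.54249473 -0.03716358] yaw -10.444230418387798
[[-0.974  0.226 -0.   ]
 [ 0.226  0.974 -0.001]
 [-0.    -0.001 -1.   ]]
```

Request:
play_rows --plan '[0,0,-2.6,-0.537,-0.512,0,1,0,0,-2.6,-0.537,-0.512,0,1,0,0,-2.6,-0.537,-0.512,0,1,0,0,-2.6,-0.537,-0.512,0,1,0,0,-2.6,-0.537,-0.512,0,1,0,0,-2.6,-0.537,-0.512,0,1,0,0,-2.6,-0.537,-0.512,0,1,0,0,-2.6,-0.537,-0.512,0,1,0,0,-2.6,-0.537,-0.512,0,1,0,0,-2.6,-0.537,-0.512,0,1,0,0,-2.6,-0.537,-0.512,0,1,0,0,-2.6,-0.537,-0.512,0,1,0,0,-2.6,-0.537,-0.512,0,1,0,0,-2.6,-0.537,-0.512,0,1,0,0,-2.6,-0.537,-0.512,0,1,0,0,-2.6,-0.537,-0.512,0,1,0,0,-2.6,-0.537,-0.512,0,1,0,0,-2.6,-0.537,-0.512,0,1,0,0,-2.6,-0.537,-0.512,0,1,0,0,-2.6,-0.537,-0.512,0,1]'

```text
clock: 2.6
position: [0.5486, -0.0112, 0.2068]
ee_rot: [0.091, 0.996, 0.0, 0.0]
ft_force: [0.2, 0.8, 0.5]
grip_width: 0.998
grasp_force: 0.0
```

```bash
python3 - <<'E'
from h import *
from workcell import status
from scipy.spatial.transform import Rotation as Ro
o=status.get_obs();print(o["clock"],o["position"],Ro.from_quat(o["ee_rot"]).as_matrix().round(3),o["joint_pos"])
m=viewer.camera_model("wrist");im=viewer.camera("wrist")
cv2.imwrite("pics/w1.png",im[:,:,::-1])
for X in((.548,-.0117,.11),(.559,-.133,.036)):
    p=m["R"]@np.array(X)+m["t"];print(m["cx"]+m["fx"]*p[0]/p[2],m["cy"]+m["fy"]*p[1]/p[2])
E
```

```text
2.6 [ 0.54863429 -0.01118683  0.20679688] [[-0.983  0.181  0.   ]
 [ 0.181  0.983  0.   ]
 [-0.     0.    -1.   ]] [-0.58489153  0.17118524  0.59018095  1.69376101 -0.09845954  1.30637676
  1.41265927]
317.628840166091 230.97474410400937
183.2515752516653 243.5810322879352
```

View pics/w1.png

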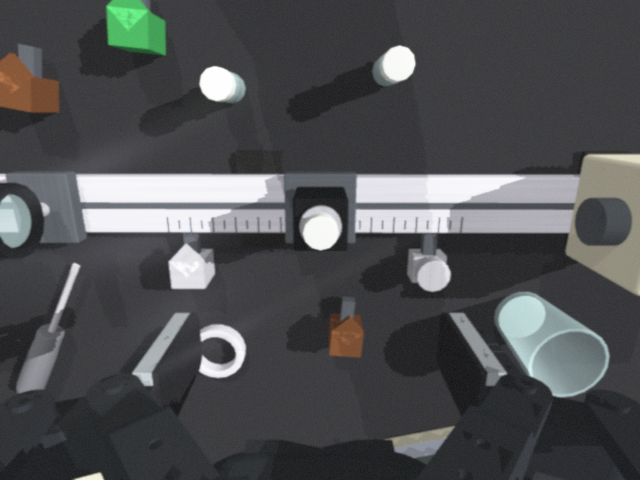

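The wrist view confirms the gripper is square over the carriage: cap at (320,228), predicted (318,231). The pointed index is at about (189,247) and the round clamp at (432,270). Next I descend and close the fingers.

Request:
play_rows --plan '[0,0,0,0,0,0.04,1,0,0,0,0,0,0.08,1,0,0,0,0,0,0.115,1,0,0,0,0,0,0.135,1,0,0,0,0,0,0.144,1,0,0,0,0,0,0.144,1,0,0,0,0,0,0.144,0.6,0,0,0,0,0,0.144,0.45,0,0,0,0,0,0.144,0.3,0,0,0,0,0,0.144,0.3,0,0,0,0,0,0.144,0.3,0,0,0,0,0,0.144,0.3]' --squeeze 30

```text
clock: 4.15
position: [0.5491, -0.011, 0.0636]
ee_rot: [0.091, 0.996, 0.0, 0.0]
ft_force: [-2.0, 0.6, 6.2]
grip_width: 0.434
grasp_force: 29.3
```

Request:
play_rows --plan '[0,0,0,0,-0.01,0,0.3,0,0,0,0,-0.025,0,0.3,0,0,0,0,-0.04,0,0.3,0,0,0,0,-0.055,0,0.3,0,0,0,0,-0.07,0,0.3,0,0,0,0,-0.085,0,0.3,0,0,0,0,-0.1,0,0.3,0,0,0,0,-0.11,0,0.3,0,0,0,0,-0.117,0,0.3,0,0,0,0,-0.117,0,0.3,0,0,0,0,-0.117,0,0.3]'

```text
clock: 5.52
position: [0.5276, -0.127, 0.0636]
ee_rot: [0.091, 0.996, -0.0, 0.0]
ft_force: [-2.8, -1.7, 6.6]
grip_width: 0.438
grasp_force: 29.8
```

```bash
python3 - <<'E'
from h import *
ims={n:viewer.camera(n) for n in("top","side")}
t=cv2.resize(ims["side"][230:355,300:425],None,fx=4.8,fy=4.8,interpolation=cv2.INTER_CUBIC)
cv2.imwrite("pics/s2.png",t[:,:,::-1])
t=cv2.resize(ims["top"][170:290,300:500],None,fx=4,fy=4,interpolation=cv2.INTER_CUBIC)
cv2.imwrite("pics/t2.png",t[:,:,::-1])
E
```

```text
(no output)
```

View pics/s2.png

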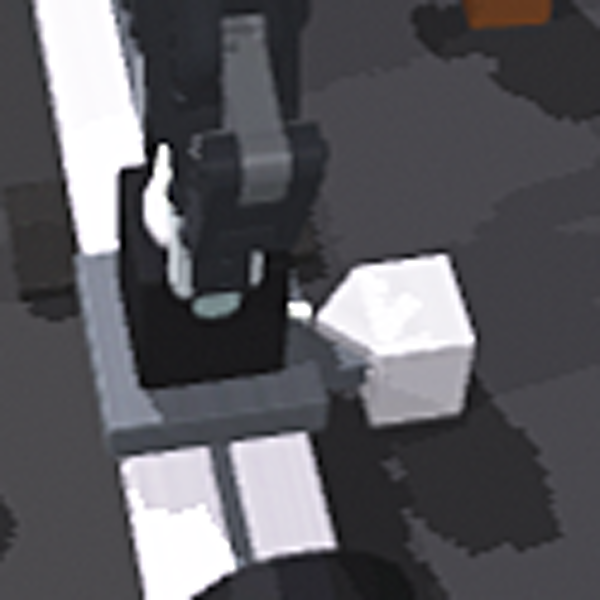

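The carriage's white line (300,310 in the crop) stands opposite the point (317,318). I'll release and retreat straight up.

Request:
play_rows --plan '[0,0,0,0,0,0,0.6,0,0,0,0,0,0,0.8,0,0,0,0,0,0,0.8,0,0,0,0,0,0,0.8,0,0,0,0,0,-0.02,0.8,0,0,0,0,0,-0.05,0.8,0,0,0,0,0,-0.1,0.8,0,0,0,0,0,-0.15,0.8,0,0,0,-0.03,0.05,-0.16,0.8,0,0,0,-0.06,0.1,-0.16,0.8,0,0,0,-0.06,0.15,-0.16,0.8,0,0,0,-0.06,0.2,-0.16,0.8,0,0,0,-0.06,0.25,-0.16,0.8,0,0,0,-0.06,0.3,-0.16,0.8,0,0,0,-0.06,0.3,-0.16,0.8,0,0,0,-0.06,0.3,-0.16,0.8]'

```text
clock: 7.62
position: [0.6408, 0.1571, 0.2226]
ee_rot: [0.091, 0.996, -0.0, -0.0]
ft_force: [0.0, -0.6, 0.7]
grip_width: 0.8
grasp_force: 0.0
```

```bash
python3 - <<'E'
from h import *
im=viewer.camera("top")
t=cv2.resize(im[170:290,300:500],None,fx=4,fy=4,interpolation=cv2.INTER_CUBIC)
cv2.imwrite("pics/t3.png",t[:,:,::-1])
E
```

```text
(no output)
```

View pics/t3.png

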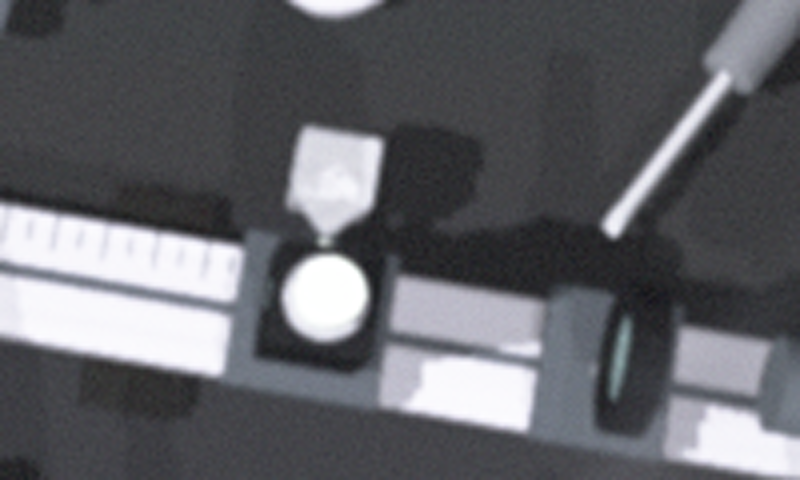

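The picture shows the line (325,241) meeting the point (323,236), the lens undisturbed, and the gripper clear.

```bash
python3 -c "
from workcell import manip
print(manip.hand_in())"
```

```text
the job is handed in; nothing more can be done
None
```

I slid the sample-cell carriage until its white line stood opposite the steel index point (within about 1–2 mm in the last picture), released it with the lens carriage looking unmoved, and handed the job in at about 7.7 s; no verdict came back.

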